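# Find the clear slot of a slide holder with a feeler blade

### The arm

A 7-joint arm with a two-finger parallel gripper is mounted at the origin on the work surface. World frame = base frame: x ahead of the robot, y to its left, z up, the work surface at z = 0. Lengths are in m, angles in rad, forces in N, time in s.
With the tool pointing down it reaches from about 0.425 to 0.925 m from the base axis. Payload 6.8 kg.
Tool frame: the origin (TCP) lies at the very end of the fingers, on their centre line; the grasp point (between the pads) lies 19 mm behind it; z points along the fingers, x is the direction in which the jaws open and shut, and the axes are right-handed (so a half turn about z gives the same grasp; the last joint's range is limited). The gripper opens to 88 mm and grips with 3 to 60 N. Pads are 20 mm wide; open, the fingers measure 115 mm over their backs; the gripper's body (75 mm by 178 mm) begins 61 mm behind the grasp point.
Start: joints at [1.126, 0.477, 0.022, 1.555, -0.011, 1.109, -0.083], TCP at [0.223, -0.637, 0.223] pointing down, gripper open.
Joint ranges: [-2.96, 2.96], [-0.34, 2.1], [-1.41, 1.46], [0.24, 2.44], [-1.37, 4.51], [0.17, 1.92], [-2.96, 2.96]. Speed limits (rad/s): [2.39, 2.39, 3.14, 3.14, 3.14, 3.14, 3.14].

### API

Orientations are given as a 3x3 rotation matrix whose columns are the frame's x, y, z axes.
In Python, from rig import manip, imaging gives the robot as it stands. The module is installed in compiled form; this text tells all that it offers. Calls block until the motion is done:
- manip.move_to(position, orientation): joint-space move of the TCP to a pose.
- manip.move_straight(position, attitude=None, max_speed=0.15, force_limit=None): straight line of the TCP; attitude=None keeps the orientation; max_speed is the mean speed in m/s. With force_limit (N) it stops when the force on the tool has changed by that much, and returns True; else False.
- manip.move_joints(angles): joint-space move.
- manip.ungrasp() and manip.grasp(newtons=None): open the fingers fully, or close them until they stop; newtons is the grip in N (None keeps the last).
- manip.dwell(seconds).
- manip.ik(position, orientation): joint angles nearest the present ones, or None.
- imaging.camera(name): name is "side" or "top" or "wrist"; returns a dict with "img" (384x512x3 uint8, red, green, blue), "depth" (384x512 float32, m along the optical axis (not along the pixel's ray), 0 where there is no reading), "vfov" (degrees; the focal length in pixels is half the picture's height over the tangent of half this angle, whatever the lens; pixels are square), "cx", "cy" (the principal point, pixels), "k1" (the pictures are not rectified: a ray, as slopes to the right and down, at radius r is drawn at 1 + k1 r^2 times it, then the intrinsics apply), "R" (3x3) and "t" (3): a world point X has camera coordinates R X + t; the wrist camera has in their place "T_tool_cam" (4x4, takes a point from camera to tool coordinates, whose origin is the TCP and whose axes are the tool frame's). Camera axes: x right, y down, z forward; pixel columns grow to the right and rows downward; lengths in m; the calibration is good to about 2 mm. A picture is of the moment at which its call begins: read the wrist's pose just before it.
A pose or a line that the arm cannot do raises manip.MotionError and nothing moves.
- manip.job_done(): hands the job in, once; it reports no verdict.
Readings, each from a call of its own:
- manip.current_time(): time.
- manip.current_joints(): joint angles.
- manip.current_qd(): joint speeds.
- manip.current_effort(): joint torques, N m.
- manip.current_position(): TCP position.
- manip.current_ee_rot(): TCP orientation.
- manip.current_force(): force on the tool from outside, world axes, zero at the start.
- manip.current_ft_torque(): the same for the moment, N m.
- manip.current_finger_gap(): finger opening in m.
Only numpy, scipy, OpenCV 4.12 (cv2) and the standard library are available. Lean on these libraries where they do the work, as an engineer would, in place of code of your own. Each camera call takes 0.05 s, during which the arm holds its last target.

### The job

Two of the three slots in the grey, spring-mounted slide holder are blocked deep inside by spacers that you cannot see. Take the feeler blade from its stand, find by gentle feel (never forcing it down hard where it jams) the one slot that takes the blade fully, and leave the feeler standing there to mark it, its handle seated flush on the holder; lower it in rather than dropping it, and leave the other things on the bench where they are.

Things in the scene. Friction and masses are not known exactly. Their poses are not given: they have to be found in the camera images.
- feeler_handle (a point): Centre (half-way up) of the feeler's orange handle, 36 (x) by 14 (y, pinch it this way) by 60 high (z). A steel blade 26 (x) by 4 (y) reaches 45 mm down out of the handle's flat underside (the shoulder). Shoulder 30 mm, blade tip 75 mm below this point. About 90 g. Starts upright in the stand, shoulder resting on the stand's top, up to 2 mm of play. Either way round will do.
- feeler_shoulder (a point): Middle of the flat underside of the feeler's handle, where the blade comes out; axes as for feeler_handle. The handle is thicker than a slot, so fully home this rests on the holder's top, 74 mm above the bench.
- stand: Fixed blue block, 60 (x) by 50 (y) by 50 mm high, with one slot in its top, 30 (x) by 7.5 (y), 46 deep, in which the feeler starts. Origin: centre of its underside, on the bench. z up.
- base: Fixed dark steel plate under the grey holder block, 70 (x) by 130 (y) by 7 mm high. Origin: centre of its underside, on the bench. Block 50 (x) by 110 (y) by 58 mm high stands over its middle on springs, underside 16 and top 74 mm above the bench; three equal slots in its top, side by side along y, 32 mm apart, long in x. z up.
- holder (a joint): How far (m) the block is pushed straight down on its springs: 0 at rest, 8 mm at the end. It starts to give at 3 N, then 2.5 N per mm (6 mm, about 18 N, is forcing it). Two slots (which ones varies) hold a rigid black spacer 14 mm high on the floor: there the blade jams with its tip 34 mm down, handle 11 mm off the block. In the clear one all 45 mm go in.
- holder_hole0 (a point): Centre of the mouth of one slot of the holder, in its top face 74 mm above the bench, at y = -32 mm of the base; axes as the base's. Slot 29 (x) by 6.4 (y), 48 deep, rims bevelled 1.5 mm. May be clear or blocked.
- holder_hole1 (a point): Centre of the mouth of one slot of the holder, in its top face 74 mm above the bench, at y = 0 mm of the base; axes as the base's. Slot 29 (x) by 6.4 (y), 48 deep, rims bevelled 1.5 mm. May be clear or blocked.
- holder_hole2 (a point): Centre of the mouth of one slot of the holder, in its top face 74 mm above the bench, at y = 32 mm of the base; axes as the base's. Slot 29 (x) by 6.4 (y), 48 deep, rims bevelled 1.5 mm. May be clear or blocked.
- dish: Bystander: shallow clear dish, 90 across, 16 high. Origin: centre of its underside.
- tape: Bystander: cream roll of tape lying flat, 92 across, 24 high. Origin: centre of its underside.
- magnifier: Bystander: magnifying glass lying flat, steel ring 84 across and 13 high, black handle out to 155 mm along its x. Origin: centre of the ring, underside.
- marker: Bystander: white pen with blue cap lying along its x, 132 long, 16 thick. Origin: near its middle, underside.
Mind the look-alikes: they are no part of the job. Of the things shaped like the part that bears feeler_handle, the orange one is meant.

How it is judged:
By the outcome, as a careful person would: the job done as asked, in the order asked, and still so for the second after the job is handed in, with the robot touching nothing.
It also fails if it takes over 54 s, if anything falls off the work surface, if the arm or the gripper's body presses on something with over 40 N, if the wrist force passes 120 N, or if a joint passes its speed limit or range.

## Working session

There is one attempt and no reset: what is moved stays moved. The work goes in short steps, each a Python script; the robot and the scene stay as the last script left them, time stands still between calls to the robot, and variables do not carry over. Pictures are saved under pics/ and viewed, and the job is handed in when it is done.

```bash
mkdir -p pics; ls; cat > h.py <<'E'
import numpy as np, cv2
from rig import manip, imaging
def K(c):
    h=c["img"].shape[0]; return (h/2)/np.tan(np.radians(c["vfov"])/2)
def ray(c,u,v):
    f=K(c); d=np.array([(u-c["cx"])/f,(v-c["cy"])/f]); s=d.copy()
    for _ in range(30): s=d/(1+c["k1"]*(s@s))
    return np.array([s[0],s[1],1.])
def world(c,u,v):
    "origin, dir"
    r=ray(c,u,v)
    if "R" in c: R,t=np.array(c["R"]),np.array(c["t"]); return -R.T@t, R.T@r
    T=np.array(c["T_tool_cam"]); Rw=c["ee_R"]@T[:3,:3]; o=c["ee_R"]@T[:3,3]+c["ee_p"]
    return o,Rw@r
def plane(c,u,v,z):
    o,d=world(c,u,v); return o+d*(z-o[2])/d[2]
def dep(c,u,v):
    o,d=world(c,u,v); return o+d*c["depth"][int(round(v)),int(round(u))]
def proj(c,X):
    f=K(c)
    if "R" in c: p=np.array(c["R"])@X+np.array(c["t"])
    else:
        T=np.array(c["T_tool_cam"]); p=T[:3,:3].T@(c["ee_R"].T@(X-c["ee_p"])-T[:3,3])
    s=p[:2]/p[2]; s=s*(1+c["k1"]*(s@s)); return f*s+np.array([c["cx"],c["cy"]])
def cam(n):
    p,R=np.array(manip.current_position()),np.array(manip.current_ee_rot())
    c=dict(imaging.camera(n))
    if n=="wrist": c["ee_p"]=p;c["ee_R"]=R
    return c
def tri(rays):
    A=np.zeros((3,3));b=np.zeros(3)
    for o,d in rays:
        d=d/np.linalg.norm(d);P=np.eye(3)-np.outer(d,d);A+=P;b+=P@o
    x=np.linalg.solve(A,b); return x,[np.linalg.norm((np.eye(3)-np.outer(d,d)/(d@d))@(x-o)) for o,d in rays]
def save(c,n): cv2.imwrite("pics/"+n+".png",cv2.cvtColor(c["img"],cv2.COLOR_RGB2BGR))
E
python3 - <<'E'
from h import *
import pickle
for n in("side","top","wrist"):
    c=cam(n);save(c,n+"0");pickle.dump(c,open(n+"0.pkl","wb"));print(n,c["vfov"],c["k1"],c["cx"],c["cy"])
print(manip.current_time(),manip.current_force(),manip.current_ee_rot())
E
```

```text
pics
side 57.585729832733854 -0.08514772755667974 263.47721819935987 192.12062966059418
top 56.558036640753336 0.037389683781399105 252.30198920942053 184.18391480131237
wrist 61.54915363341918 -0.017343533193230613 259.5782415035809 185.73592047969606
0.15 [-0.14965328 -0.02174449  0.60457142] [[ 3.30458904e-01 -9.43820221e-01 -5.50514065e-04]
 [-9.43819438e-01 -3.30459342e-01  1.22121110e-03]
 [-1.33452625e-03  1.16025793e-04 -9.99999103e-01]]
```

View pics/top0.png

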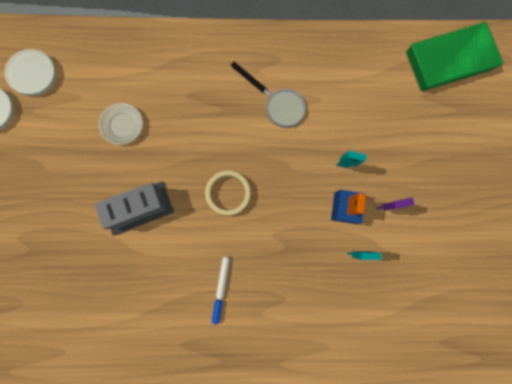

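View pics/side0.png

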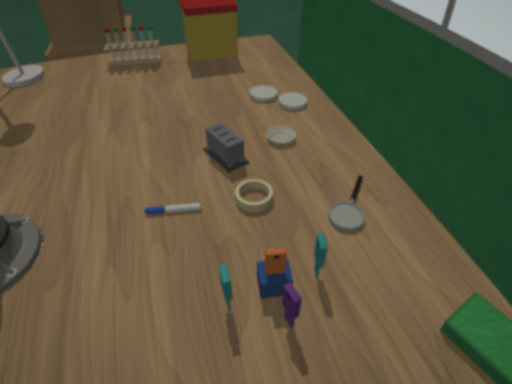

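View pics/wrist0.png

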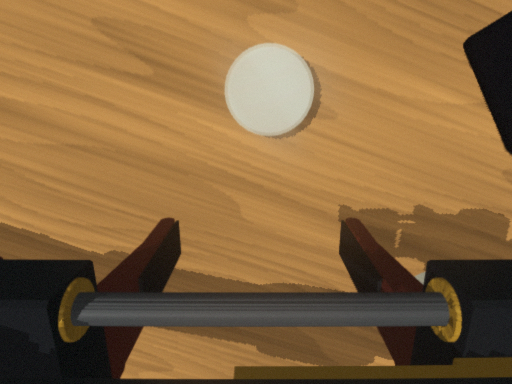

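The top view shows four feeler-shaped things: orange at (356,204) in the blue stand, purple at (396,204), teal at (352,159) and teal at (366,256). I choose the orange one. The grey holder is at about (135,207), with three dark slots. I'll check with a close crop and measure.

```bash
python3 - <<'E'
from h import *
import pickle
t=pickle.load(open("top0.pkl","rb"));s=pickle.load(open("side0.pkl","rb"))
a=cv2.resize(t["img"][130:280,320:430],None,fx=3.4,fy=3.4,interpolation=2)
b=cv2.resize(t["img"][170:245,85:185],None,fx=4,fy=4,interpolation=2)
d=cv2.resize(s["img"][225:330,210:335],None,fx=3.2,fy=3.2,interpolation=2)
e=cv2.resize(s["img"][115:175,195:255],None,fx=3.5,fy=3.5,interpolation=2)
C=np.zeros((600,800,3),np.uint8)
def put(i,y,x): 
    i=i[:600-y,:800-x]; C[y:y+i.shape[0],x:x+i.shape[1]]=i
put(a,0,0);put(d,0,390);put(b,350,390) ;put(e,380,0) if 0 else None
cv2.imwrite("pics/crop.png",C[...,::-1])
cv2.imwrite("pics/crop2.png",e[...,::-1])
for n,c in(("top",t),("side",s)):
    o=world(c,0,0)[0]; print(n,o,"center",plane(c,256,192,0))
for nm,p,z in(("orange",(356,204),.11),("stand",(338,207),.05),("purple",(396,204),.05),("tealA",(352,159),.05),("tealB",(366,256),.05),("hold",(135,207),.074),("tape",(228,193),0),("mag",(286,108),0),("dish",(122,124),0),("marker",(221,290),0)):
    print(nm,plane(t,*p,z).round(3),dep(t,*p).round(3))
E
```

```text
top [ 0.51898818 -0.02078701  0.74478165] center [ 6.07250559e-01 -5.13974771e-02  1.11022302e-16]
side [ 0.44079668 -0.57659995  0.59192902] center [0.6155276  0.02753961 0.        ]
orange [ 0.572 -0.226  0.11 ] [ 0.573 -0.228  0.105]
stand [ 0.571 -0.21   0.05 ] [ 0.572 -0.211  0.047]
purple [ 0.577 -0.324  0.05 ] [ 0.573 -0.301  0.104]
tealA [ 0.667 -0.242  0.05 ] [ 0.657 -0.227  0.097]
tealB [ 0.477 -0.26   0.05 ] [ 0.481 -0.24   0.107]
hold [0.571 0.177 0.074] [0.571 0.177 0.073]
tape [0.605 0.007 0.   ] [ 0.605  0.007 -0.001]
mag [ 0.791 -0.118  0.   ] [ 0.788 -0.117  0.009]
dish [0.753 0.232 0.   ] [ 0.519 -0.021  0.745]
marker [0.409 0.02  0.   ] [0.411 0.02  0.014]
```

View pics/crop.png

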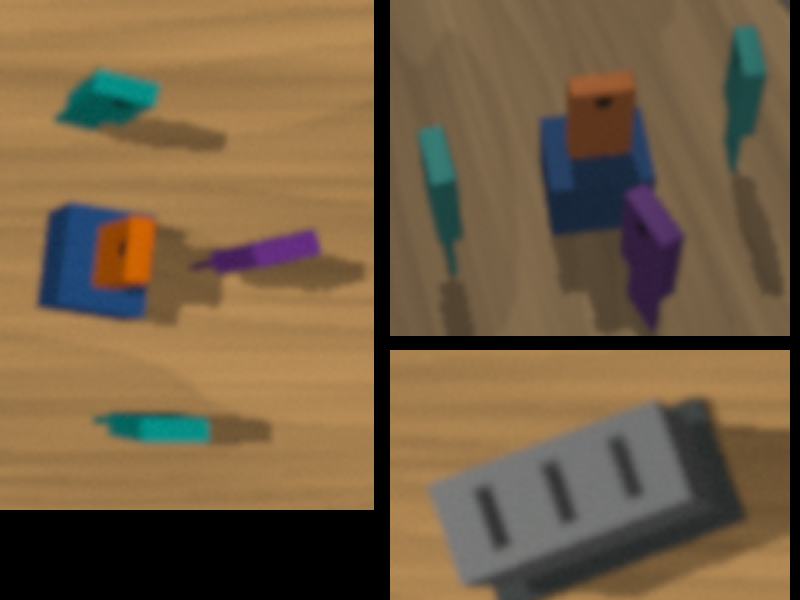

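View pics/crop2.png

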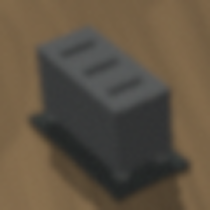

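The crop shows the orange handle in the blue stand. The purple and teal ones stand loose on their blade tips, and the purple one is close to where my fingers open. Next I'll measure outlines from both views.

```bash
python3 - <<'E'
from h import *
import pickle
t=pickle.load(open("top0.pkl","rb"));s=pickle.load(open("side0.pkl","rb"));w=pickle.load(open("wrist0.pkl","rb"))
print(np.array(w["T_tool_cam"]).round(3))
def pts(c,m):
    vs,us=np.nonzero(m); return np.array([dep(c,u,v) for u,v in zip(us,vs) if c["depth"][v,u]>0])
for n,c in(("top",t),("side",s)):
    hsv=cv2.cvtColor(c["img"],cv2.COLOR_RGB2HSV);H,S,V=cv2.split(hsv)
    for nm,lo,hi in(("orange",4,12),("purple",130,160),("teal",80,98),("blue",105,122)):
        m=((H>=lo)&(H<=hi)&(S>(200 if nm=="orange" else 110))&(V>40)).astype(np.uint8)
        k,l,st,ce=cv2.connectedComponentsWithStats(m)
        for i in range(1,k):
            if st[i,4]<60: continue
            P=pts(c,l==i)
            top=P[P[:,2]>np.percentile(P[:,2],97)-.006]
            print(n,nm,st[i],ce[i].round(1),"z max",P[:,2].max().round(3),"all x",P[:,0].min().round(3),P[:,0].max().round(3),"y",P[:,1].min().round(3),P[:,1].max().round(3))
            r=cv2.minAreaRect((top[:,:2]*1000).astype(np.float32)); print("    topface n",len(top),r, top.mean(0).round(4))
E
```

```text
[[ 1.     0.001 -0.     0.001]
 [-0.001  0.961  0.277 -0.076]
 [ 0.001 -0.277  0.961 -0.162]
 [ 0.     0.     0.     1.   ]]
top purple [382 198  31  11 185] [398.1 203.8] z max 0.107 all x 0.567 0.584 y -0.331 -0.295
    topface n 123 ((574.9694213867188, -314.7492370605469), (11.656515121459961, 33.68942642211914), 12.36450481414795) [ 0.5748 -0.3136  0.1037]
top teal [338 151  28  16 299] [351.6 158.8] z max 0.107 all x 0.652 0.671 y -0.249 -0.215
    topface n 138 ((662.0821533203125, -232.41842651367188), (33.9874153137207, 13.063737869262695), 74.8405990600586) [ 0.6617 -0.2319  0.1037]
top teal [351 252  30   8 203] [366.5 255.3] z max 0.107 all x 0.475 0.487 y -0.267 -0.231
    topface n 151 ((481.3332214355469, -249.04629516601562), (36.06893539428711, 12.321308135986328), 89.87077331542969) [ 0.4811 -0.2485  0.104 ]
top blue [332 191  30  32 502] [343.4 208. ] z max 0.053 all x 0.542 0.604 y -0.255 -0.206
    topface n 380 ((572.6621704101562, -233.90721130371094), (48.52142333984375, 58.2561149597168), 81.55741119384766) [ 0.5683 -0.2253  0.0492]
top blue [212 300  10  24 
[... 681 characters left out ...]
side teal [220 266  11  36 231] [225.5 281.9] z max 0.107 all x 0.473 0.485 y -0.269 -0.235
    topface n 131 ((479.71337890625, -251.6773681640625), (33.29164123535156, 12.06736946105957), 85.95178985595703) [ 0.4793 -0.2537  0.1046]
side blue [146 207  18   7  91] [154.4 209.9] z max 0.017 all x 0.351 0.39 y 0.019 0.033
    topface n 68 ((370.9440612792969, 25.669540405273438), (9.693470001220703, 38.935298919677734), 80.41129302978516) [0.3706 0.0252 0.0138]
side blue [258 262  34  35 660] [272.  281.4] z max 0.053 all x 0.54 0.602 y -0.263 -0.21
    topface n 402 ((571.767822265625, -236.84104919433594), (47.96017074584961, 57.59849548339844), 79.95271301269531) [ 0.5667 -0.2452  0.0498]
```

```bash
python3 - <<'E'
from h import *
import pickle
t=pickle.load(open("top0.pkl","rb"));s=pickle.load(open("side0.pkl","rb"))
for n,c,b in(("top",t,(325,185,375,225)),("side",s,(255,240,300,300))):
    P=[];
    for v in range(b[1],b[3]):
        for u in range(b[0],b[2]):
            if c["depth"][v,u]>0:
                p=dep(c,u,v)
                if p[2]>.1: P.append(p)
    P=np.array(P);r=cv2.minAreaRect((P[:,:2]*1000).astype(np.float32));print(n,len(P),r,P.mean(0).round(4),P[:,2].max())
    print(c["img"][204,356] if n=="top" else c["img"][262,276])
# slots: dark in grey top of holder
for n,c in(("top",t),("side",s)):
    g=c["img"].astype(int).sum(2)/3
    P=[];Q=[]
    for v in range(384):
        for u in range(512):
            if c["depth"][v,u]>0:
                p=dep(c,u,v)
                if .066<p[2]<.08 and .45<p[0]<.7 and .08<p[1]<.28: P.append(p)
    P=np.array(P);print(n,len(P),cv2.minAreaRect((P[:,:2]*1000).astype(np.float32)),P.mean(0))
# ik both
print(np.round(manip.current_joints(),2))
for yaw in(80,90,100):
  for sg in(1,-1):
    a=np.radians(yaw);x=np.array([np.cos(a),np.sin(a),0])*sg;z=np.array([0,0,-1.]);R=np.c_[x,np.cross(z,x),z]
    for p in((.57,-.235,.25),(.57,-.235,.09),(.57,.177,.15),(.57,.21,.15)): q=manip.ik(p,R); print(yaw,sg,p,None if q is None else np.round(q,2))
E
```

```text
top 175 ((574.278076171875, -234.34796142578125), (13.998462677001953, 35.84503173828125), 79.39380645751953) [ 0.5739 -0.2335  0.1082] 0.11224678539093647
[128  61  12]
side 374 ((569.666259765625, -277.35052490234375), (102.0715560913086, 35.43827438354492), 84.22164154052734) [ 0.5737 -0.271   0.1066] 0.11236340430578973
[94 55 30]
top 1551 ((574.9345092773438, 190.92108154296875), (50.41130828857422, 110.93217468261719), 20.939870834350586) [0.57430372 0.19067095 0.07311308]
side 537 ((574.7109375, 191.3229522705078), (52.16074752807617, 113.22993469238281), 20.932954788208008) [0.57430729 0.18692469 0.07236073]
[ 1.13  0.48  0.02  1.56 -0.01  1.11 -0.08]
80 1 (0.57, -0.235, 0.25) [ 0.77  0.43 -0.64  1.64  0.27  1.17  1.46]
80 1 (0.57, -0.235, 0.09) [ 0.73  0.6  -0.6   1.78  0.42  0.89  1.34]
80 1 (0.57, 0.177, 0.15) [ 0.32  0.64 -1.01  1.77  0.61  1.09  0.49]
80 1 (0.57, 0.21, 0.15) [ 0.3   0.7  -1.09  1.74  0.68  1.14  0.39]
80 -1 (0.57, -0.235, 0.25) [ 0.37  0.36 -0.1   1.67  0.04  1.12 -1.49]
80 -1 (0.57, -0.235, 0.09) [ 0.33  0.53 -0.06  1.81  0.04  0.8  -1.49]
80 -1 (0.57, 
[... 549 characters left out ...]
1 (0.57, 0.177, 0.15) [ 0.05  0.5  -0.6   1.79  0.33  0.96 -2.26]
90 -1 (0.57, 0.21, 0.15) [ 0.01  0.52 -0.63  1.76  0.36  0.98 -2.33]
100 1 (0.57, -0.235, 0.25) [ 0.81  0.45 -0.71  1.63  0.31  1.18  1.78]
100 1 (0.57, -0.235, 0.09) [ 0.77  0.62 -0.66  1.77  0.47  0.91  1.65]
100 1 (0.57, 0.177, 0.15) [ 0.34  0.66 -1.05  1.77  0.64  1.1   0.81]
100 1 (0.57, 0.21, 0.15) [ 0.32  0.72 -1.13  1.74  0.71  1.15  0.72]
100 -1 (0.57, -0.235, 0.25) [ 0.4   0.36 -0.15  1.66  0.06  1.12 -1.16]
100 -1 (0.57, -0.235, 0.09) [ 0.39  0.53 -0.13  1.8   0.09  0.81 -1.18]
100 -1 (0.57, 0.177, 0.15) [ 0.08  0.51 -0.65  1.78  0.36  0.97 -2.11]
100 -1 (0.57, 0.21, 0.15) [ 0.03  0.53 -0.66  1.76  0.38  0.99 -2.17]
```

```bash
cat >> h.py <<'E'
def Ry(yaw):
    a=np.radians(yaw);x=np.array([np.cos(a),np.sin(a),0]);z=np.array([0,0,-1.]);return np.c_[x,np.cross(z,x),z]
E
python3 - <<'E'
from h import *
import pickle
R=Ry(80.5)
for i,p in enumerate(((.545,-.225,.25),(.590,-.245,.24))):
    try: manip.move_to(p,R)
    except Exception as e: print(e);break
    print(manip.current_time()); manip.dwell(.15)
    c=cam("wrist");save(c,"w%d"%(i+1));pickle.dump(c,open("w%d.pkl"%(i+1),"wb"))
    print(c["ee_p"], [proj(c,np.array(X)).round(0) for X in((.573,-.235,.11),(.573,-.297,.105))])
E
```

```text
2.0417
[ 0.54468723 -0.2260269   0.24984173] [array([256., 204.]), array([195., 212.])]
2.5583
[ 0.58945207 -0.24458093  0.24016778] [array([267., 159.]), array([202., 168.])]
```

```bash
python3 - <<'E'
import cv2,numpy as np
a=cv2.imread("pics/w1.png");b=cv2.imread("pics/w2.png")
cv2.imwrite("pics/w12.png",cv2.resize(np.hstack([a[:,90:430],b[:,90:430]]),None,fx=1.17,fy=1.17))
E
```

```text
(no output)
```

View pics/w12.png

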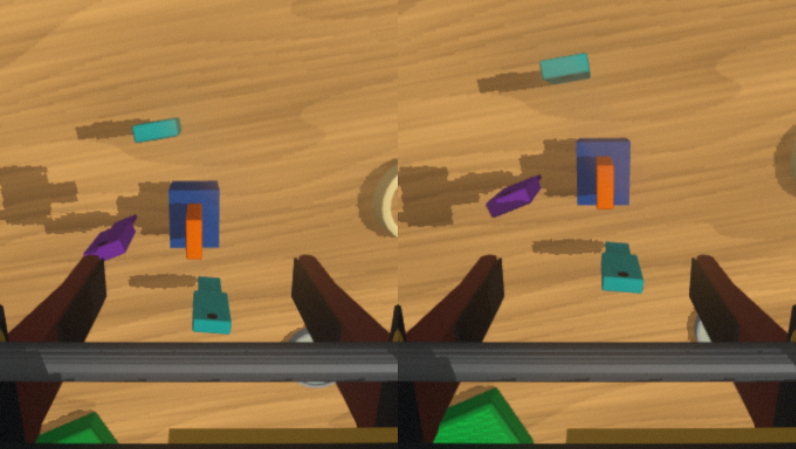

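Both wrist views show the orange handle in the blue stand, at about (256,195) and (267,155) in the full pictures. The purple one is left of it, near the left finger's line. I'll triangulate the top faces.

```bash
python3 - <<'E'
from h import *
import pickle
cs=[pickle.load(open("w%d.pkl"%i,"rb")) for i in(1,2)]
res={}
for i,c in enumerate(cs):
    hsv=cv2.cvtColor(c["img"],cv2.COLOR_RGB2HSV);H,S,V=cv2.split(hsv)
    for nm,lo,hi,sm in(("orange",4,11,215),("purple",130,160,100),("blue",105,125,110)):
        m=((H>=lo)&(H<=hi)&(S>sm)).astype(np.uint8);m[265:]=0
        k,l,st,ce=cv2.connectedComponentsWithStats(m);j=1+np.argmax(st[1:,4]);mm=l==j
        vals=V[mm]; th,_=cv2.threshold(vals.reshape(-1,1),0,255,cv2.THRESH_OTSU)
        f=(mm&(V>th)).astype(np.uint8);
        f=cv2.morphologyEx(f,cv2.MORPH_OPEN,np.ones((3,3),np.uint8))
        pt=np.argwhere(f)[:,::-1].astype(np.float32);r=cv2.minAreaRect(pt)
        print(i,nm,st[j],"V",np.percentile(vals,[5,50,95]),th,[np.round(x,1) for x in r])
        z={"orange":.11,"purple":.105,"blue":.05}[nm]
        W=np.array([plane(c,u,v,z)[:2]*1000 for u,v in pt],np.float32)
        rw=cv2.minAreaRect(W);print("   world",[np.round(x,1) for x in rw],"corners",cv2.boxPoints(rw).round(0).tolist())
        D=np.array([dep(c,u,v) for u,v in pt]);print("   depth z",np.median(D[:,2]).round(4))
        res.setdefault(nm,[]).append(world(c,*r[0]))
for k in res: print(k,tri(res[k]))
E
```

```text
0 orange [250 175  12  13  87] V [133.3 138.  151. ] 144.0 [array([0., 0.]), array([0., 0.]), np.float64(0.0)]Traceback (most recent call last):
  File "<stdin>", line 17, in <module>
cv2.error: OpenCV(4.12.0) /io/opencv/modules/imgproc/src/convhull.cpp:143: error: (-215:Assertion failed) total >= 0 && (depth == CV_32F || depth == CV_32S) in function 'convexHull'
```

```bash
python3 - <<'E'
from h import *
import pickle
cs=[pickle.load(open("w%d.pkl"%i,"rb")) for i in(1,2)]
for c in cs:
    hsv=cv2.cvtColor(c["img"],cv2.COLOR_RGB2HSV)
    u=256 if c is cs[0] else 267
    v0=165 if c is cs[0] else 125
    for v in range(v0,v0+65,4): print(v,hsv[v,u],end=" ")
    print()
    for x in range(u-16,u+17,2): print(x,hsv[v0+40,x],end=" ")
    print()
c=cs[0];a=cv2.resize(c["img"][150:230,150:290],None,fx=5,fy=5,interpolation=cv2.INTER_NEAREST);cv2.imwrite("pics/z1.png",a[...,::-1])
E
```

```text
165 [112 147 127] 169 [111 147 128] 173 [125  59  87] 177 [ 11 213 141] 181 [ 11 222 138] 185 [ 11 222 138] 189 [ 12 241 217] 193 [ 13 239 225] 197 [ 13 244 223] 201 [ 13 240 225] 205 [ 13 244 225] 209 [ 13 241 226] 213 [ 13 238 227] 217 [ 13 243 225] 221 [ 13 205 193] 225 [ 17 145 178] 229 [ 16 146 183] 
240 [109 158 124] 242 [110 151 130] 244 [111 156 126] 246 [110 149 128] 248 [148  53  82] 250 [ 13 240 210] 252 [ 13 238 226] 254 [ 13 246 223] 256 [ 13 244 225] 258 [ 13 248 226] 260 [ 13 238 228] 262 [  9 194 167] 264 [111 147 130] 266 [111 149 128] 268 [111 157 127] 270 [110 146 133] 272 [110 148 129] 
125 [120  68 113] 129 [122  65 117] 133 [  2  86 113] 137 [ 11 185 143] 141 [ 11 209 184] 145 [ 12 210 216] 149 [ 12 223 216] 153 [ 12 224 219] 157 [ 12 226 221] 161 [ 12 230 222] 165 [ 13 227 224] 169 [ 13 234 223] 173 [ 13 237 224] 177 [ 12 230 218] 181 [ 16 146 178] 185 [ 16 148 186] 189 [ 16 149 192] 
251 [115  99  85] 253 [117 104  86] 255 [116 100  89] 257 [115 103  87] 259 [164  67  80] 261 [ 12 234 211] 263 [ 12 233 222] 265 [ 12 231 223] 267 [ 13 227 224] 269 [ 13 231 224] 271 [ 13 232 222] 273 [ 12 224 214] 275 [132  69 114] 277 [118  91 120] 279 [119  86 122] 281 [122  83 123] 283 [124  82 125]
```

View pics/z1.png

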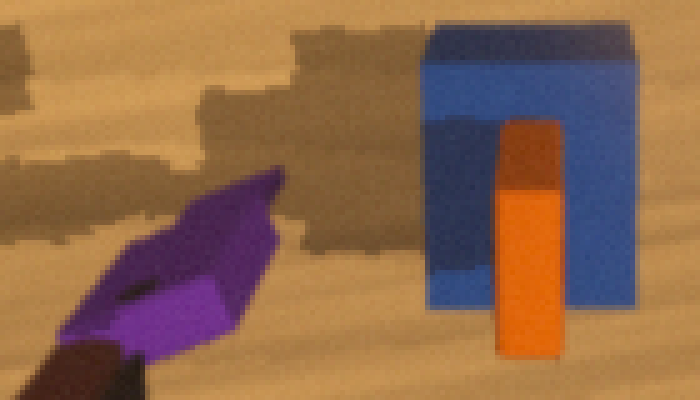

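```bash
python3 - <<'E'
from h import *
import pickle
cs=[pickle.load(open("w%d.pkl"%i,"rb")) for i in(1,2)]
res={}
for i,c in enumerate(cs):
    hsv=cv2.cvtColor(c["img"],cv2.COLOR_RGB2HSV);H,S,V=cv2.split(hsv)
    for nm,lo,hi,sm,vm,z in(("orange",9,15,200,170,.11),("purple",130,160,100,115,.105),("blue",105,118,120,100,.05)):
        m=((H>=lo)&(H<=hi)&(S>sm)&(V>vm)).astype(np.uint8);m[265:]=0
        k,l,st,ce=cv2.connectedComponentsWithStats(m);j=1+np.argmax(st[1:,4]);mm=l==j
        pt=np.argwhere(mm)[:,::-1].astype(np.float32);r=cv2.minAreaRect(pt)
        print(i,nm,st[j],[np.round(x,1) for x in r])
        W=np.array([plane(c,u,v,z)[:2]*1000 for u,v in pt],np.float32)
        rw=cv2.minAreaRect(W);print("   world",[np.round(x,1) for x in rw],"corners",cv2.boxPoints(rw).round(0).tolist())
        D=np.array([dep(c,u,v) for u,v in pt]);print("   depth z",np.median(D[:,2]).round(4))
        res.setdefault(nm,[]).append(world(c,*r[0]))
for k in res: print(k,tri(res[k]))
E
```

```text
0 orange [249 188  14  34 431] [array([255.5, 204.5]), array([33., 13.]), np.float64(90.0)]
   world [array([ 574.1, -235.5]), array([13. , 34.6]), np.float64(80.4)] corners [[556.0, -239.0], [590.0, -245.0], [592.0, -232.0], [558.0, -226.0]]
   depth z 0.1092
0 purple [168 205  29  17 258] [array([181.9, 214.7]), array([11.9, 26.7]), np.float64(68.2)]
   world [array([ 574. , -311.4]), array([12.5, 27.3]), np.float64(12.9)] corners [[565.0, -300.0], [571.0, -326.0], [583.0, -323.0], [577.0, -297.0]]
   depth z 0.1043
0 blue [235 163  42  48 823] [array([255.5, 186.5]), array([47., 41.]), np.float64(90.0)]
   world [array([ 568.8, -227.6]), array([73.6, 36.8]), np.float64(27.0)] corners [[528.0, -228.0], [544.0, -261.0], [610.0, -227.0], [593.0, -194.0]]
   depth z 0.0495
1 orange [260 141  14  38 494] [array([266.5, 159.5]), array([37., 13.]), np.float64(90.0)]
   world [array([ 574. , -235.8]), array([12.1, 34.6]), np.float64(80.6)] corners [[556.0, -239.0], [590.0, -245.0], [592.0, -233.0], [558.0, -227.0]]
   depth z 0.1094
1 purple [174 161  29  12 177] [array([187.8, 166.6]), array([10.2, 28.1]), np.float64(87.3)]
   world [array([ 569.3, -310.4]), array([26.8,  9.8]), np.float64(83.3)] corners [[563.0, -323.0], [573.0, -324.0], [576.0, -298.0], [566.0, -296.0]]
   depth z 0.1044
1 blue [244 166  15   9 115] [array([251., 170.]), array([ 8., 14.]), np.float64(90.0)]
   world [array([ 594.8, -255.5]), array([15.7,  9.2]), np.float64(80.6)] corners [[589.0, -263.0], [598.0, -264.0], [601.0, -249.0], [592.0, -247.0]]
   depth z 0.0494
orange (array([ 0.57398331, -0.2356292 ,  0.10929636]), [np.float64(0.00023229337447039334), np.float64(0.00023229337447026999)])
purple (array([ 0.56402919, -0.30233744,  0.13402597]), [np.float64(0.00020021925799643516), np.float64(0.0002002192579963932)])
blue (array([ 0.67594237, -0.26840316, -0.311057  ]), [np.float64(0.010560546684176332), np.float64(0.010560546684176268)])
```

The orange handle top is at (574.0, -235.6) with z ≈ 0.109 (0.110 expected), and its yaw gives a jaw axis at 80.5°. The purple handle's near end is about 3.5 mm beyond the finger back, so I shift the grasp 5 mm along the handle and 1 mm away from purple.

```bash
python3 - <<'E'
from h import *
R=Ry(80.5);u,v=R[:,0],R[:,1]
print(u,v)
c=np.array([.574,-.2356,0])-.005*v+.001*u
def go(z,**k): 
    r=manip.move_straight(c+[0,0,z],R,**k); p=np.array(manip.current_position()); print(z,r,(p-c-[0,0,z]).round(4),np.round(manip.current_force(),1),manip.current_time()); return r
go(.13,max_speed=.15)
hit=go(.064,max_speed=.08,force_limit=5)
if not hit:
    manip.grasp(35); print("gap",manip.current_finger_gap(),np.round(manip.current_force(),1),manip.current_time(),manip.current_position())
    s=cam("side");save(s,"s1")
E
```

```text
[0.16504761 0.9862856  0.        ] [ 0.9862856  -0.16504761  0.        ]
0.13 False [ 0.0008 -0.0002  0.001 ] [ 0.5 -0.4  0.3] 3.6583
0.064 False [ 0.0005 -0.      0.0004] [-0.6 -0.1  0.1] 4.6333
gap 0.013893233618754925 [0.1 0.  1. ] 5.7583 [ 0.56918822 -0.23380826  0.06393204]
```

View pics/s1.png

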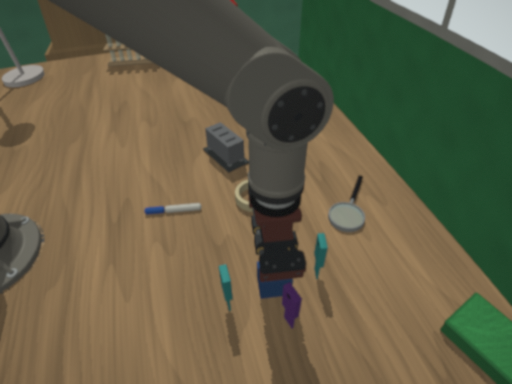

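Grip is good: gap 13.9 mm, and purple has not moved. Next I lift, go to the holder and measure the slots from two wrist positions.

```bash
python3 - <<'E'
from h import *
import pickle
p=np.array(manip.current_position());
manip.move_straight(p+[0,0,.13],None,max_speed=.15); print("gap",manip.current_finger_gap(),manip.current_time(),np.round(manip.current_force(),2))
R=Ry(110.9);v=R[:,1];x=R[:,0]
c=np.array([.575,.191,0])
for i,(a,b,z) in enumerate(((.03,.06,.235),(-.03,.08,.2))):
    manip.move_to(c+a*x+b*v+[0,0,z],R);manip.dwell(.2)
    w=cam("wrist");save(w,"h%d"%i);pickle.dump(w,open("h%d.pkl"%i,"wb"));print(w["ee_p"],manip.current_time(),manip.current_finger_gap())
a=cv2.imread("pics/h0.png");b=cv2.imread("pics/h1.png")
cv2.imwrite("pics/h01.png",cv2.resize(np.hstack([a[:,80:430],b[:,80:430]]),None,fx=1.14,fy=1.14))
s=cam("side");save(s,"s2")
E
```

```text
gap 0.013756584014511854 6.825 [-0.48  0.81 -2.21]
[0.62083287 0.23914353 0.23484537] 8.8167 0.01371980448654391
[0.66003807 0.19294685 0.20078484] 9.4583 0.013822528961023676
```

View pics/h01.png

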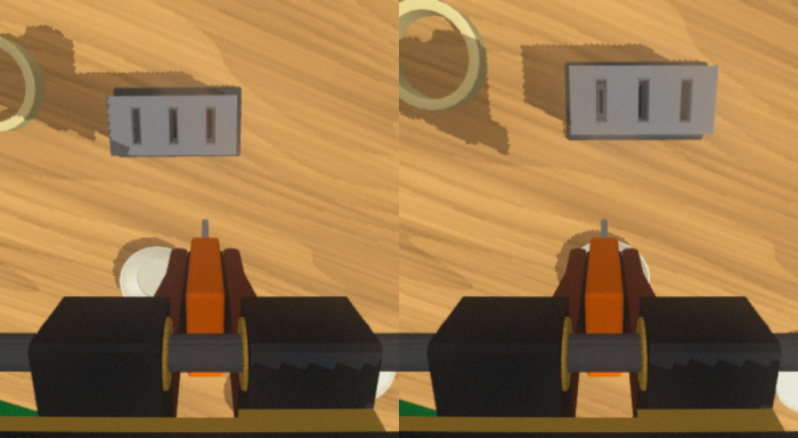

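View pics/s2.png

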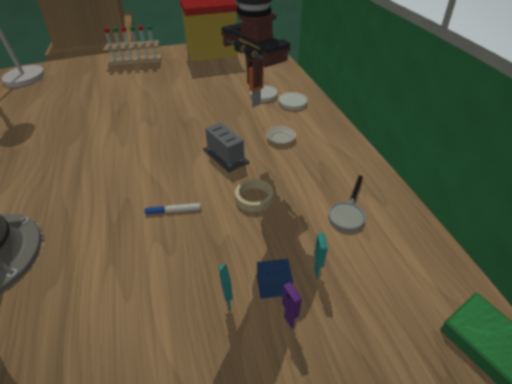

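```bash
python3 - <<'E'
from h import *
import pickle
cs=[pickle.load(open("h%d.pkl"%i,"rb")) for i in(0,1)]
S={}
for i,c in enumerate(cs):
    g=c["img"].astype(float);gray=g.mean(2);sat=g.max(2)-g.min(2)
    # top-plane region of the holder: depth z ~ .074
    hull=np.zeros(gray.shape,np.uint8)
    P=np.zeros(gray.shape,np.uint8)
    for v in range(60,150):
        for u in range(150,420):
            if sat[v,u]<40 and gray[v,u]>110 and c["depth"][v,u]>0:
                z=dep(c,u,v)[2]
                if .06<z<.085: P[v,u]=1
    k,l,st,ce=cv2.connectedComponentsWithStats(P);j=1+np.argmax(st[1:,4]);m=(l==j).astype(np.uint8)
    cn,_=cv2.findContours(m,cv2.RETR_EXTERNAL,cv2.CHAIN_APPROX_NONE)
    cv2.drawContours(hull,[cv2.convexHull(max(cn,key=cv2.contourArea))],-1,1,-1)
    zz=[dep(c,u,v)[2] for v,u in np.argwhere(m)];print(i,"top z depth",np.median(zz))
    er=cv2.erode(hull,np.ones((13,13)))
    dark=((gray<125)&(er>0)).astype(np.uint8)
    k,l,st,ce=cv2.connectedComponentsWithStats(dark)
    for j in range(1,k):
        if st[j,4]<60: continue
        pt=np.argwhere(l==j)[:,::-1].astype(np.float32)
        W=np.array([plane(c,u,v,.074)[:2]*1000 for u,v in pt],np.float32);rw=cv2.minAreaRect(W)
        r=cv2.minAreaRect(pt);print(st[j],[np.round(q,1) for q in r],"world",[np.round(q,1) for q in rw])
        S.setdefault(i,[]).append(r[0])
    S[i].sort()
    ph=np.argwhere(hull)[:,::-1].astype(np.float32);W=np.array([plane(c,u,v,.074)[:2]*1000 for u,v in ph],np.float32);print("block",[np.round(q,1) for q in cv2.minAreaRect(W)])
    # feeler in tool frame
    T=np.array(c["T_tool_cam"])
    for v in range(188,300,6):
        row=[]
        for u in range(220,300):
            d=c["depth"][v,u]
            if d>0:
                q=T[:3,:3]@(ray(c,u,v)*d)+T[:3,3]
                hs=cv2.cvtColor(c["img"][v:v+1,u:u+1],cv2.COLOR_RGB2HSV)[0,0]
                if d<.33 and (hs[0]<15 and hs[1]>180 or (v<212 )): row.append([u,*q*1000])
        if row: row=np.array(row);print(v,"u",row[0,0],row[-1,0],"tool x",row[0,1].round(1),row[-1,1].round(1),"y,z",np.median(row[:,2:],0).round(1))
for a,b in zip(S[0],S[1]): print(tri([world(cs[0],*a),world(cs[1],*b)]))
E
```

```text
0 top z depth 0.07339578204255737
[193  93  12  35 316] [array([198.9, 110. ]), array([34.5,  9.6]), np.float64(86.1)] world [array([586.1, 162.1]), array([32.5,  9.4]), np.float64(21.8)]
[227  93  10  35 308] [array([231.5, 110. ]), array([34.,  9.]), np.float64(90.0)] world [array([574.8, 191.8]), array([32.5,  8.9]), np.float64(19.7)]
[260  93   9  34 306] [array([264. , 109.5]), array([33.,  8.]), np.float64(90.0)] world [array([563. , 221.4]), array([31.4,  7.9]), np.float64(20.9)]
block [array([574.4, 191. ]), array([ 49.5, 110.3]), np.float64(20.9)]
194 u 257.0 262.0 tool x -2.2 1.4 y,z [-7.8 54.1]
200 u 257.0 262.0 tool x -2.1 1.2 y,z [-7.8 40.9]
206 u 257.0 262.0 tool x -2.0 1.2 y,z [-7.8 29.3]
212 u 248.0 271.0 tool x -6.8 6.0 y,z [-12.7   5.7]
218 u 247.0 272.0 tool x -7.1 6.3 y,z [-12.7  -3.3]
224 u 246.0 273.0 tool x -7.4 6.6 y,z [-12.5 -10.9]
230 u 246.0 273.0 tool x -7.0 6.2 y,z [-12.5 -18.4]
236 u 245.0 279.0 tool x -7.3 8.7 y,z [-12.5 -25.2]
242 u 245.0 275.0 tool x -6.9 6.6 y,z [-12.6 -31.6]
248 u 244.0 275.0 tool x -7.1 6.3 y,z [-12.6 -37.3]
254 u 244.0 288.0 tool 
[... 1440 characters left out ...]
 x -16.5 6.5 y,z [-12.6 -42.5]
260 u 242.0 276.0 tool x -7.6 6.2 y,z [-11.3 -45.2]
266 u 232.0 276.0 tool x -11.1 6.3 y,z [ -8.8 -45.6]
272 u 243.0 276.0 tool x -7.2 6.4 y,z [ -5.9 -45.3]
278 u 234.0 276.0 tool x -9.7 6.4 y,z [ -3.1 -45.3]
284 u 243.0 276.0 tool x -7.3 6.5 y,z [ -0.4 -45.4]
290 u 243.0 276.0 tool x -7.4 6.5 y,z [  2.4 -45.5]
(array([0.58592207, 0.1618221 , 0.07269913]), [np.float64(8.67205876147097e-05), np.float64(8.672058761477824e-05)])
(array([0.57453419, 0.1916157 , 0.07260563]), [np.float64(0.00019443553654001025), np.float64(0.00019443553653985732)])
(array([0.56300667, 0.2214142 , 0.07297693]), [np.float64(0.00014555710695386578), np.float64(0.00014555710695371348)])
```

Slot centres triangulate to (586.1,162.0), (574.7,191.6) and (563.2,221.4). Their spacing is 31.8 mm (32 expected) and z is 0.073 (0.074 expected). The feeler sits upright in the tool frame at (-0.4, +5.2) mm, with its tip about 59.5 mm below the TCP. I'll probe the middle slot gently.

```bash
cat >> h.py <<'E'
SL=np.array([[.5861,.1620],[.5747,.1916],[.5632,.2214]])
RH=Ry(111.0)
def tcp(k,z,dx=0,dy=0):
    "tool offsets dx,dy extra"
    return np.r_[SL[k],z]-RH[:,0]*(-.0004-dx)-RH[:,1]*(.0052-dy)
def probe(k,dx=0,dy=0):
    manip.move_to(tcp(k,.165,dx,dy),RH)
    manip.move_straight(tcp(k,.139,dx,dy),RH,max_speed=.08); manip.dwell(.15)
    print("above",k,(np.array(manip.current_position())-tcp(k,.139,dx,dy)).round(4),np.round(manip.current_force(),2),manip.current_time())
    r=manip.move_straight(tcp(k,.116,dx,dy),RH,max_speed=.03,force_limit=4)
    print("entry",r,np.array(manip.current_position())[2].round(4),np.round(manip.current_force(),2))
    if not r:
        r=manip.move_straight(tcp(k,.0855,dx,dy),RH,max_speed=.03,force_limit=4)
    p=np.array(manip.current_position());print("probe",k,r,p.round(4),"tip depth mm",((.074-(p[2]-.0595))*1000).round(1),np.round(manip.current_force(),2),np.round(manip.current_ft_torque(),3),manip.current_time(),manip.current_finger_gap())
    return r,p
E
python3 - <<'E'
from h import *
# high transit first
manip.move_to(tcp(1,.19),RH)
probe(1)
w=cam("wrist");save(w,"p1")
E
```

```text
above 1 [0.0002 0.0002 0.0004] [-0.39 -0.06 -1.44] 10.8417
entry False 0.1162 [-0.9   0.32 -1.43]
probe 1 True [0.5697 0.1902 0.0973] tip depth mm 36.2 [0.04 0.72 5.82] [ 0.055 -0.033 -0.013] 12.4167 0.013823319434804282
```

View pics/p1.png

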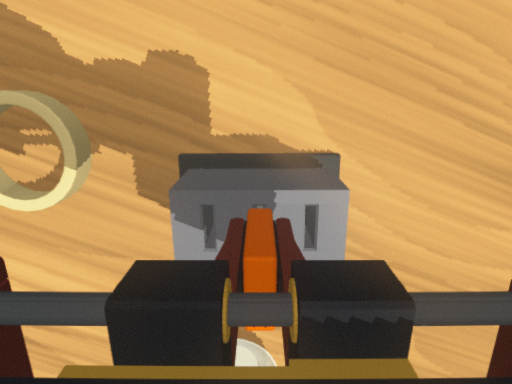

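The middle slot jams about 34 mm deep at about 7 N, so it is blocked. I back off and try the next one.

```bash
sed -i 's/max_speed=.03,force_limit=4)$/max_speed=.022,force_limit=3.5)/' h.py; python3 - <<'E'
from h import *
manip.move_straight(tcp(1,.15),RH,max_speed=.08)
print(manip.current_force())
r,p=probe(2)
if p[2]<.092: print("seated candidate")
elif p[2]<.11:
    manip.move_straight(tcp(2,.15),RH,max_speed=.08)
    probe(0)
w=cam("wrist");save(w,"p2");s=cam("side");save(s,"p2s")
E
```

```text
[ 0.18559514  0.38707736 -2.30341922]
above 2 [0.0002 0.0001 0.0003] [-0.15 -0.63 -1.82] 14.1667
entry False 0.1161 [ 0.13  0.32 -1.  ]
probe 2 True [0.5582 0.2199 0.0975] tip depth mm 36.0 [-0.64 -0.62  3.7 ] [ 0.066 -0.047  0.004] 16.2167 0.014065732472768782
above 0 [0.0002 0.0004 0.0003] [-0.36  0.53 -0.91] 18.0167
entry False 0.1162 [-0.38  0.2  -0.8 ]
probe 0 True [0.581  0.1604 0.0871] tip depth mm 46.4 [ 0.86 -0.04  4.07] [ 0.08  -0.238  0.008] 20.4 0.01407129218011047
```

View pics/p2.png

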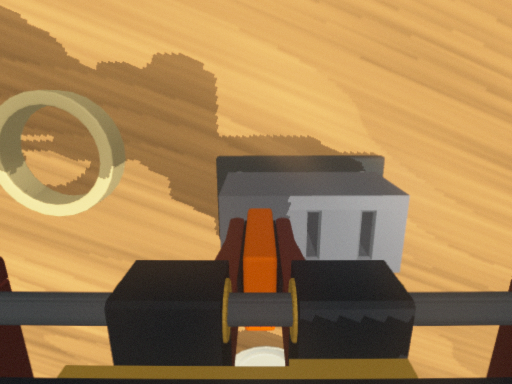

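Slot 0 takes the blade 10.4 mm deeper than the other two, and the shoulder is on the block. I ease the pressure, release and retreat straight up.

```bash
python3 - <<'E'
from h import *
import pickle
p=np.array(manip.current_position())
manip.move_straight(p+[0,0,.0006],RH,max_speed=.01);print(np.round(manip.current_force(),2),manip.current_position())
manip.ungrasp();print(manip.current_finger_gap(),np.round(manip.current_force(),2),manip.current_time())
manip.move_straight(p+[0,0,.11],RH,max_speed=.12)
manip.move_to(np.array([.60,.16,.25])+.05*RH[:,1],RH);manip.dwell(.2)
for n in("wrist","side","top"):
    c=cam(n);save(c,"f_"+n);pickle.dump(c,open("f_%s.pkl"%n,"wb"))
print(manip.current_time())
w=pickle.load(open("f_wrist.pkl","rb"))
hsv=cv2.cvtColor(w["img"],cv2.COLOR_RGB2HSV);H,S,V=cv2.split(hsv)
m=((H>=4)&(H<=15)&(S>190)&(V>90)).astype(np.uint8);k,l,st,ce=cv2.connectedComponentsWithStats(m)
for j in range(1,k):
    if st[j,4]>150:
        D=np.array([dep(w,u,v) for v,u in np.argwhere(l==j)]);t=D[D[:,2]>np.percentile(D[:,2],90)-.005]
        print(st[j],"ztop",np.percentile(D[:,2],[50,90,98]).round(4),[np.round(q,1) for q in cv2.minAreaRect((t[:,:2]*1000).astype(np.float32))])
a=cv2.imread("pics/f_side.png")[100:180,180:270];cv2.imwrite("pics/f_sc.png",cv2.resize(a,None,fx=6,fy=6,interpolation=2))
E
```

```text
[-0.06  0.4   3.41] [0.58098737 0.16044355 0.0875922 ]
0.0877627906366992 [ 0.3  -0.03 -0.45] 22.0083
23.85
[261  91  16  43 653] ztop [0.1334 0.1343 0.1348] [array([586.1, 162.2]), array([34.6, 12.7]), np.float64(21.2)]
```

View pics/f_wrist.png

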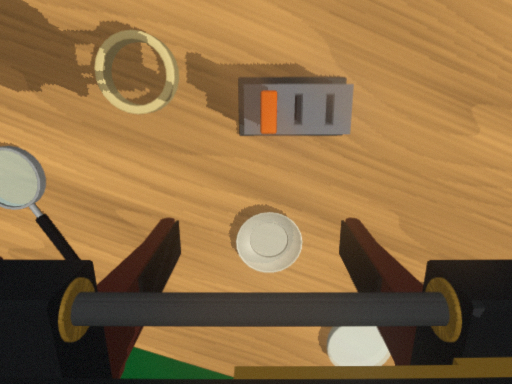

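View pics/f_sc.png

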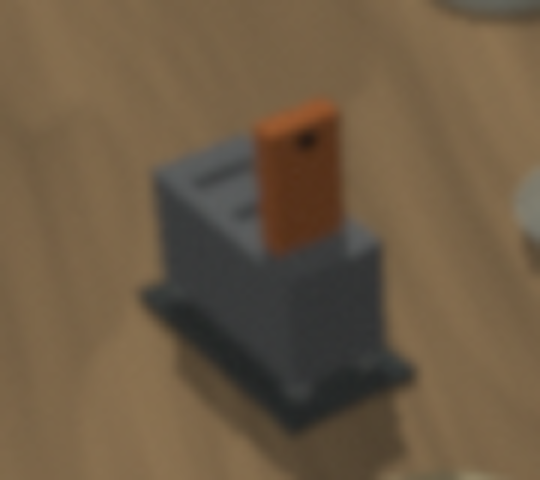

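View pics/f_top.png

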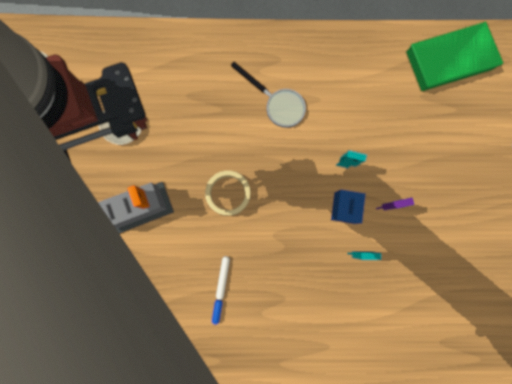

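Handle top is at z = 0.134, as expected when flush (0.074 + 0.060), and it is upright and centred on slot 0 at (586.1,162.2). The bystanders and look-alikes are where they were, so I'm handing in.

```bash
python3 - <<'E'
from h import *
print(np.round(manip.current_qd(),3),np.round(manip.current_force(),2))
manip.job_done();print(manip.current_time())
E
```

```text
[-0.    -0.001 -0.    -0.008  0.001 -0.001  0.   ] [ 0.42 -0.21 -0.06]
the job is handed in; nothing more can be done
the job is handed in; nothing more can be done
```

The feeler now stands in the one clear slot, the end slot at about (0.586, 0.162) m, with its handle seated flush on the holder. I handed the job in just after 24 s of the 54 s allowed.

- **Pick-up:** I took the orange feeler from its stand with the grasp shifted slightly to clear the purple look-alike beside it.
- **Probing:** The middle slot and the far +y slot both jammed with the tip about 34 mm down. The push was about 7 N in the middle slot and about 5 N in the far one. The third slot took the blade 10.4 mm deeper, close to the 11 mm expected. I eased the push, released the feeler there and retreated straight up.
- **Last checks:** The handle top reads 0.134 m, which is the flush height, and the handle is upright and centred on its slot. In the final pictures, everything I could see on the bench looked where it started. The top view of the dish was partly hidden by the gripper; the wrist view shows it in place.
- **Disagreements:** The raw jam readings came out near 36 mm because the block had sprung down 1–2 mm. Triangulating the purple look-alike's height failed because a finger hid part of it, so I used depth and the top view there instead.

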